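Prop the test cabinet's door on its stay

ROBOT

A 7-joint arm with a two-finger parallel gripper is mounted at the origin on the work surface. World frame = base frame: x ahead of the robot, y to its left, z up, the work surface at z = 0. Lengths are in m, angles in rad, forces in N, time in s.
With the tool pointing down it reaches from about 0.4 to 0.9 m from the base axis. Payload 5.5 kg.
Tool frame: the origin (TCP) lies between the finger pads; the fingertips stand ahead of it and the grasp point (between the pads) lies 8 mm behind it (tcp_to_tips is the z of the fingertips in the tool frame, in m); z points along the fingers, y is the line along which they close (so a half turn about z gives the same grasp; the last joint's range is limited). The gripper opens to 92 mm and grips with 3 to 60 N. Pads are 19 mm wide; open, the fingers measure 130 mm over their backs; the gripper's body (75 mm by 190 mm) begins 47 mm behind the grasp point.
Start: joints at [-0.967, 0.501, -0.427, 1.55, 0.221, 1.138, -0.21], TCP at [0.217, 0.613, 0.238] pointing down, gripper open.
Joint ranges: [-2.88, 2.88], [-0.31, 2.03], [-1.54, 1.56], [0.2, 2.42], [-1.41, 4.55], [0.19, 2.02], [-2.57, 2.57]. Speed limits (rad/s): [2.57, 2.57, 3.14, 3.14, 3.14, 3.14, 3.14].

INTERFACE

Orientations are given as a rotation vector (axis times angle).
In Python, from rig import * gives the robot as it stands. Calls block until the motion is done:
- reach(position, orientation): joint-space move of the TCP to a pose.
- movel(position, rotation=None, velocity=0.15): straight line of the TCP; rotation=None keeps the orientation; velocity is the mean speed in m/s.
- movej(angles): joint-space move.
- gripper_to(opening, f_grip=None): finger opening in m; f_grip is the grip in N (None keeps the last); returns when the fingers have stopped.
- wait(seconds).
- ik(position, orientation): joint angles nearest the present ones, or None.
- read_camera(name): name is "scene" or "top"; returns a dict with "image" (480x640x3 uint8, red, green, blue), "fx", "fy", "cx", "cy" (pixels), "R" (3x3) and "t" (3): a world point X has camera coordinates R X + t. Camera axes: x right, y down, z forward; pixel columns grow to the right and rows downward; lengths in m; the calibration is good to about 2 mm. A picture is of the moment at which its call begins. There is no depth.
A pose or a line that the arm cannot do raises Unreachable and nothing moves.
- hand_in(): hands the job in; it is judged then, once.
Readings, each from a call of its own:
- get_time_s(): time.
- get_joints(): joint angles.
- get_dq(): joint speeds.
- get_tau(): joint torques, N m.
- get_tool_pos(): TCP position.
- get_eef_rot(): TCP orientation.
- get_wrist_force(): force on the tool from outside, world axes, zero at the start.
- get_wrist_torque(): the same for the moment, N m.
- get_gripper_width(): finger opening in m.
- get_grip_force(): force on a finger pad.
Only numpy, scipy, OpenCV 4.12 (cv2) and the standard library are available. Lean on these libraries where they do the work, as an engineer would, in place of code of your own. Each camera call takes 0.05 s, during which the arm holds its last target. There are 200 camera calls.

TASK

The boards in the test cabinet need air: open the cabinet's self-closing door by its stay, and drop the third hole of the stay (counted from the pivot on the door) fully down over the peg on the roof, so that the stay holds the door open by itself when you let go. The peg is clamped somewhere along its slot, so feel for it: do not bear down hard on the stay, and do not let the door slam. Leave the other things on the bench and on the roof where they are.

Things in the scene. Friction and masses are not known exactly. Their poses are not given: they have to be found in the camera images.
- cabinet: Grey sheet-steel bench test cabinet, 230 deep (x) x 320 wide (y) x 200 mm high, fixed to the bench. Origin: centre of its underside. Its door side faces its own -x (towards the robot); z up; the flat roof is at z = 200 mm.
- door (a joint): Front door, 306 wide x 18 mm thick, top at about roof height, on a vertical hinge at its -y end. 0 = shut, grows as it opens towards cabinet -x (counter-clockwise from above), to 1.2 rad. A spring shuts it with 0.5 Nm when shut, 0.75 Nm at 0.5 rad: it stays open only while held (about 6 N along the stay).
- door_hinge (a point): Point on the door's vertical hinge axis at roof height; in the cabinet frame at x = -126, y = -150 mm.
- stay_pivot (a point): Pivot of the stay on top of the door, 235 mm from the hinge axis along the door (door shut: cabinet x = -126, y = +85 mm), at the height of the stay's underside, 5 mm above the roof. Here the stay swings sideways freely and lifts (up to 0.8 rad) about a level axis.
- stay: Flat plain steel bar, 260 long x 22 wide x 4 mm thick, 0.2 kg. Origin at stay_pivot, x along the bar to the knob, z up. Four 10 mm holes on its midline 107, 137, 167, 197 mm from the pivot. Lies level, underside 5 mm above the roof, on a 5 mm rubber foot under the knob that gives 0.2 mm per N, up to 2.5 mm. Starts off the peg, on the roof behind it (cabinet +x), 30 to 60 degrees from the front edge.
- knob (a point): Centre of the black ball knob, 22 mm diameter, on the stay's free end: 235 mm from the pivot along the bar, 31 mm above the bar's underside (36 mm above the roof when flat), on a 10 mm stem. Held by the ball, the bar can turn and tilt in the fingers. While the bar goes down from tilted to flat the knob also moves outwards from the pivot, about 0.15 mm per mm of height.
- hole3 (a point): Centre of the third hole from the pivot (167 mm from it), at the bar's underside. It is 5 mm above the roof when the bar lies flat.
- peg_slot (a point): Middle of the slot in the 64 x 28 mm steel plate on the roof, at roof height; cabinet x = -85, y = -25 mm. The slot runs along cabinet (0.857, -0.515), about the stay's direction when hole 3 is there. The fixed upright steel peg, 8 mm diameter, domed, top 17 mm above the roof, is clamped in the slot anywhere up to 9 mm either way from this point; its place is not measured.
- spool: Grey solder spool, 60 mm diameter x 48 mm, upright on the bench, origin under its centre. Leave alone.
- screwdriver: Screwdriver lying on the bench. Leave alone.
- multimeter: Black hand multimeter, 150 x 75 x 32 mm, lying on the bench. Leave alone.
- tin: Small open aluminium tin, 70 x 55 x 30 mm, on the roof's rear corner on the +y side. Leave alone.

How it is judged:
On the way, in this order (a step that is already met when the one before it is completed fails the run):
1. the door has been opened a good part of the way (more than 0.2 rad) (value of joint door above 0.2 rad), for 0.1 s.
2. the third hole is down over the peg (horizontal distance between hole3 and peg_slot below 0.0115 m and z of hole3 in the frame of cabinet below 0.208 m), for 0.3 s.
At the end, for the whole second after the job is handed in: the third hole is over the peg (within 11.5 mm of the slot's middle, seen from above) and the stay is down flat (underside at the hole less than 8 mm above the roof; the peg's top is at 17 mm); the door stands open more than 0.3 rad, at rest, held by the stay alone (all of step 2 and value of joint door above 0.3 rad and linear speed of stay below 0.02 m/s); the robot touches nothing.
It fails at once if the stay is pressed on the peg or the roof with more than 25 N (contact force between stay and cabinet above 25 N).
It fails at once if the door slams: it swings shut faster than 1.5 rad/s (velocity of joint door below -1.5 rad/s).
It fails at once if a bystander (spool, screwdriver, multimeter, tin) is moved more than 30 mm (distance of any of spool, screwdriver, multimeter, tin from where it was at the start of the episode above 0.03 m).
It also fails if it takes over 72 s, if anything falls off the work surface, if the arm or the gripper's body presses on something with over 40 N, if the wrist force passes 120 N, or if a joint passes its speed limit or range.

## Working session

There is one attempt and no reset: what is moved stays moved. The work goes in short steps, each a Python script; the robot and the scene stay as the last script left them, time stands still between calls to the robot, and variables do not carry over. Pictures are saved under pics/ and viewed, at most 10 in all, crops included, and the job is handed in when it is done.

```bash
ls; mkdir -p pics; python3 - <<'E'
from rig import *
import cv2,numpy as np,pickle
d={}
for n in("scene","top"):
    c=read_camera(n); d[n]=c; cv2.imwrite(f"pics/{n}0.png",c["image"][:,:,::-1])
    print(n,c["fx"],c["fy"],c["cx"],c["cy"],np.round(-c["R"].T@c["t"],3),np.round(c["R"],2).tolist())
pickle.dump(d,open("c0.pkl","wb"))
print(get_tool_pos(),get_eef_rot(),get_time_s(),get_wrist_force())
E
```

```text
pics
scene 466.6267112206758 466.6267112206758 311.3887287426449 239.55045517844138 [ 0.936 -0.391  0.962] [[0.71, 0.71, 0.0], [0.57, -0.57, -0.6], [-0.42, 0.42, -0.8]]
top 553.9817928786515 553.9817928786515 315.77730934526556 243.67367831084871 [ 0.37  -0.006  1.312] [[0.02, -1.0, -0.03], [-0.99, -0.02, -0.12], [0.12, 0.03, -0.99]]
[0.21707194 0.6120259  0.23679893] [-5.32619350e-01 -3.09575536e+00  2.66691663e-03] 0.1 [ 0.07903754 -0.33598602  0.11647223]
```

View pics/scene0.png

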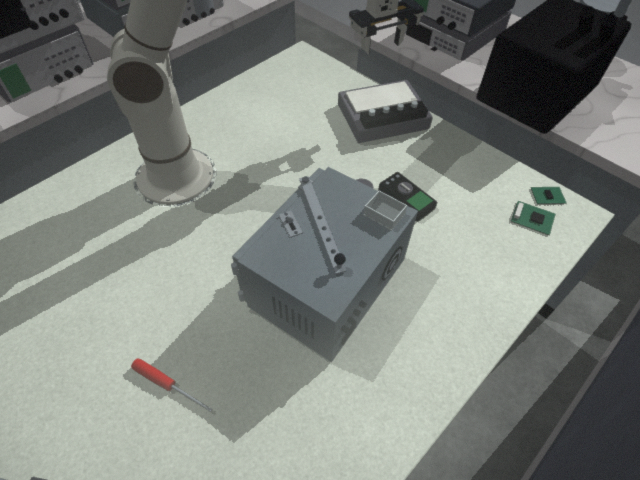

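View pics/top0.png

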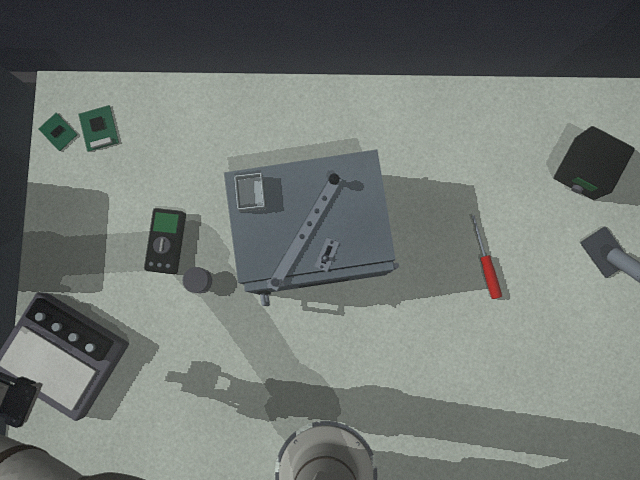

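The scene view shows the cabinet, with the stay from its pivot (306,181) to the knob (340,259) and the peg plate at (290,224). In the top view the pivot is at about (275,283), the knob at (334,179), the plate at (328,255) and the rear roof corners at (225,172) and (377,151). The tin is at (249,191), and the spool (197,280) stands near the door's free end. I'll measure on enlarged crops.

```bash
python3 - <<'E'
import cv2
a=cv2.imread("pics/top0.png")[140:315,215:410];b=cv2.imread("pics/scene0.png")[160:360,225:425]
cv2.imwrite("pics/topc.png",cv2.convertScaleAbs(cv2.resize(a,None,fx=4,fy=3.4,interpolation=cv2.INTER_CUBIC) if 0 else cv2.resize(a[:150],None,fx=4,fy=4,interpolation=cv2.INTER_CUBIC),alpha=1.6))
cv2.imwrite("pics/scenec.png",cv2.convertScaleAbs(cv2.resize(b[:150],None,fx=4,fy=4,interpolation=cv2.INTER_CUBIC),alpha=1.6))
E
```

```text
(no output)
```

View pics/topc.png

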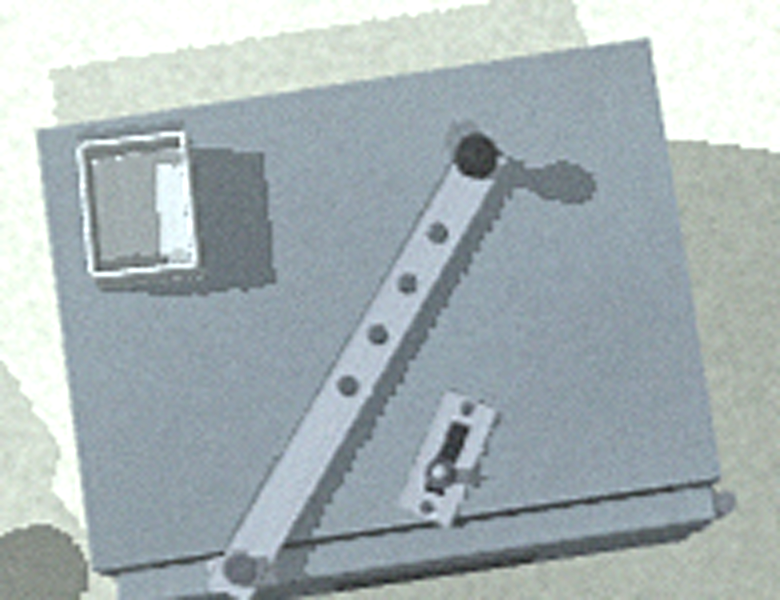

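View pics/scenec.png

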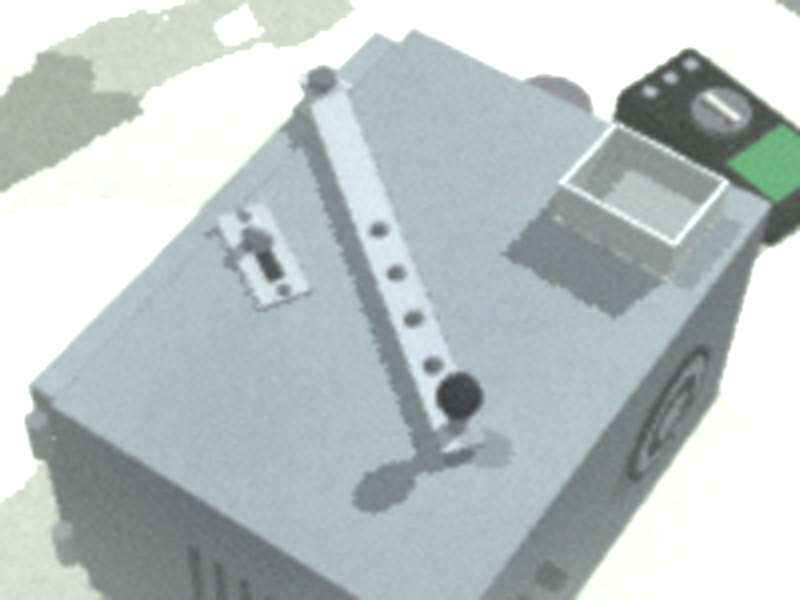

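The top crop has roof corners (38,128), (650,39), (717,482), (97,572), plate screws (467,408) and (428,507), peg top (440,471) and knob (475,155). In the scene crop the peg is at (257,240), the knob at (459,396) and the plate screws at (244,215) and (284,289). The peg sits on the door side of the slot's middle.

```bash
cat > h.py <<'E'
import numpy as np,pickle
from scipy.optimize import least_squares
D=pickle.load(open("c0.pkl","rb"))
OFF={"top":(215,140),"scene":(225,160)}
def px(n,p): return np.array(OFF[n])+(np.array(p)+.5)/4-.5
def ray(c,uv):
    d=c["R"].T@np.array([(uv[0]-c["cx"])/c["fx"],(uv[1]-c["cy"])/c["fy"],1]); return -c["R"].T@c["t"],d/np.linalg.norm(d)
def onz(c,uv,z):
    o,d=ray(c,uv); return o+d*(z-o[2])/d[2]
def tri(rs):
    A=sum(np.eye(3)-np.outer(d,d) for o,d in rs); b=sum((np.eye(3)-np.outer(d,d))@o for o,d in rs); return np.linalg.solve(A,b)
def rot(a): return np.array([[np.cos(a),-np.sin(a)],[np.sin(a),np.cos(a)]])
E
python3 - <<'E'
from h import *
T,S=D["top"],D["scene"]
C=[(115,160),(115,-160),(-115,-160),(-115,160)]
P=[(T,"top",p) for p in[(38,128),(650,39),(717,482),(97,572)]]
W=np.array([onz(c,px(n,p),.2)[:2] for c,n,p in P]); M=np.array(C)/1e3
print(W)
f=lambda q:((q[:2]+M@rot(q[2]).T)-W).ravel()
r=least_squares(f,[.5,.1,0]); q=r.x; print("cab",q,"res mm",(r.fun*1e3).round(1))
inv=lambda w:rot(q[2]).T@(np.asarray(w)[:2]-q[:2])*1e3
for nm,a,b,z in[("knob",(475,155),(459,396),.236),("peg",(440,471),(257,240),.215),("s1",(467,408),(284,289),.203),("s2",(428,507),(244,215),.203),("piv",(241,569),(321,80),.212)]:
    ra,rb=ray(T,px("top",a)),ray(S,px("scene",b)); X=tri([ra,rb])
    print(nm,X.round(4),"cab",inv(X).round(1),"top",inv(onz(T,px("top",a),z)).round(1),"scene",inv(onz(S,px("scene",b),z)).round(1))
print("rearleft scene",inv(onz(S,px("scene",(770,205)),.2)),inv(onz(S,px("scene",(413,30)),.2)))
E
```

```text
[[ 0.6464078   0.22258037]
 [ 0.69869507 -0.09170836]
 [ 0.47086111 -0.12792485]
 [ 0.41848735  0.18259704]]
cab [0.55861283 0.04638605 0.16586262] res mm [-0.8  0.6 -0.2 -0.7  0.7 -2.5  0.3  2.6]
knob [ 0.6269 -0.0038  0.2366] cab [ 59.  -60.8] top [ 59.8 -60.3] scene [ 58.3 -61.1]
peg [0.4723 0.0104 0.2055] cab [-91.  -21.3] top [-91.3 -20.7] scene [-86.7 -27.8]
s1 [ 0.5048 -0.0021  0.2048] cab [-61.1 -38.9] top [-60.6 -38.7] scene [-62.2 -38.1]
s2 [0.4546 0.0166 0.2052] cab [-107.5  -12.2] top [-107.3  -12.1] scene [-108.7  -10.8]
piv [0.4207 0.108  0.2148] cab [-125.9   83.5] top [-125.3   84.2] scene [-127.9   85.3]
rearleft scene [113.59635588 159.07499611] [-114.82196765  157.13265887]
```

```bash
cat >> h.py <<'E'
from scipy.spatial.transform import Rotation as Rn
Q=np.array([.5586,.0464,.1659]); HG=np.array([-.126,-.150]); SL=np.array([-.085,-.025]); U=np.array([.857,-.515]); N=np.array([.515,.857])
def w(p): return Q[:2]+rot(Q[2])@np.asarray(p)
def cab(p): return rot(Q[2]).T@(np.asarray(p)[:2]-Q[:2])
def isect(c0,r0,c1,r1):   # the intersection further to the front (-x, +y)
    d=c1-c0; L=np.hypot(*d); a=(r0**2-r1**2+L**2)/2/L; h=np.sqrt(r0**2-a**2); e=d/L; n=np.array([-e[1],e[0]])
    return max((c0+a*e+s*h*n for s in(1,-1)),key=lambda p:p[1]-p[0])
def ori(a):   # tool down, fingers closing along world heading a
    y=np.array([np.cos(a),np.sin(a),0]); z=np.array([0,0,-1.]); return Rn.from_matrix(np.c_[np.cross(y,z),y,z]).as_rotvec()
def knob_for_hole(H,dz):  # hole3 over cabinet point H, knob raised dz above flat -> world xy, bar heading, door angle
    th=least_squares(lambda t:.235*np.sin(t)+.031*np.cos(t)-.031-dz,[dz/.235]).x[0]
    P=isect(HG,.235,np.asarray(H),.167*np.cos(th)); u=(H-P)/np.hypot(*(H-P))
    K=P+u*(.235*np.cos(th)-.031*np.sin(th)); d=P-HG
    return w(K),np.arctan2(u[1],u[0])+Q[2],np.arctan2(-d[0],d[1])
E
cat > a.py <<'E'
from rig import *; from h import *
import rig
print("tips",getattr(rig,"tcp_to_tips",None))
K=np.array([.6269,-.0038]); k=cab(K)-np.array([-.126,.085]); a=np.arctan2(k[1],k[0])+Q[2]
o=min((ori(a+np.pi/2),ori(a-np.pi/2)),key=lambda o:abs(ik([*K,.33],o)[6]) if ik([*K,.33],o) is not None else 99)
print("heading",a,o,ik([*K,.33],o), [knob_for_hole(SL+s*U,.03) for s in(-.009,0,.009)])
p=get_tool_pos(); movel([p[0],p[1],.36],velocity=.25)
reach([*K,.34],o); gripper_to(.05)
movel([*K,.2285],velocity=.12); print(get_wrist_force(),get_tool_pos())
gripper_to(.0,f_grip=30); wait(.2)
print(get_gripper_width(),get_grip_force(),get_wrist_force(),get_tool_pos(),get_time_s())
import cv2
c=read_camera("scene")["image"][110:310,200:460,::-1]; cv2.imwrite("pics/g1.png",cv2.resize(c,None,fx=3,fy=3))
E
python3 a.py
```

```text
tips 0.011
heading -0.5013239480138805 [0.77925729 3.04341296 0.        ] [-0.01477809  0.35650523 -0.02933511  1.5109852   0.0107039   1.27425896
  1.02407484] [(array([ 0.53093521, -0.0083691 ]), np.float64(-0.3103211842836382), np.float64(0.5059792068046322)), (array([ 0.53747142, -0.01666199]), np.float64(-0.3942340496094731), np.float64(0.43627012854881114)), (array([ 0.5436638 , -0.02465107]), np.float64(-0.4757993273879501), np.float64(0.36532191654846075))]
[-0.11739194  0.48041763 -0.13248755] [ 0.6275426  -0.00381303  0.2294253 ]
0.01987323961592399 30.000116229057312 [-0.30034804  0.13027664  1.44158179] [ 0.62699862 -0.00383186  0.22860187] 6.0833
```

```bash
cat > b.py <<'E'
from rig import *; from h import *
import cv2
p0=get_tool_pos(); z0=p0[2]; P=w([-.126,.085]); u=(p0[:2]-P); print("L",np.hypot(*u)); u/=np.hypot(*u)
a0=np.arctan2(u[1],u[0]); sg=np.pi/2
if np.linalg.norm(Rn.from_rotvec(get_eef_rot()).as_matrix()[:2,1]-[np.cos(a0+sg),np.sin(a0+sg)])>1: sg=-sg
np.save("z0.npy",[z0,sg])
for dz in(.01,.02,.032):
    th=(dz)/.235; r=.235*np.cos(th)-.031*np.sin(th)
    movel([*(P+u*r),z0+dz],ori(a0+sg),velocity=.06)
wait(.2); print("lifted",get_wrist_force(),get_tool_pos(),get_gripper_width())
s=-.005; K,h,phi=knob_for_hole(SL+s*U,.032)
A=get_tool_pos()[:2]
for t in(.33,.67,1):
    movel([*(A+t*(K-A)),z0+.032],ori(a0+t*(h-a0)+sg),velocity=.05); print(get_wrist_force())
wait(.3); print("at",get_wrist_force(),get_tool_pos(),K,phi,get_gripper_width(),get_time_s())
for n in("scene","top"):
    im=read_camera(n)["image"][:,:,::-1]; c=im[140:300,200:460] if n=="scene" else im[140:320,200:420]
    cv2.imwrite(f"pics/o_{n}.png",cv2.convertScaleAbs(cv2.resize(c,None,fx=3,fy=3,interpolation=cv2.INTER_CUBIC),alpha=1.5))
E
python3 b.py
```

```text
L 0.23571910087395445
lifted [ 3.37256623 -0.58817799 -1.34836328] [ 6.20879774e-01 -5.36487914e-04  2.60507076e-01] 0.020276920517506368
[ 2.45601762  0.3478934  -1.23176779]
[ 3.1139347  -0.67059837 -0.36539873]
[ 4.84409965 -2.68266073  0.09945779]
at [ 5.46376776 -2.03562906 -0.40967276] [ 0.53487786 -0.01276578  0.26123749] [ 0.53352174 -0.01207453] 0.47369696415728946 0.019915428985092996 9.85
```

View pics/o_scene.png

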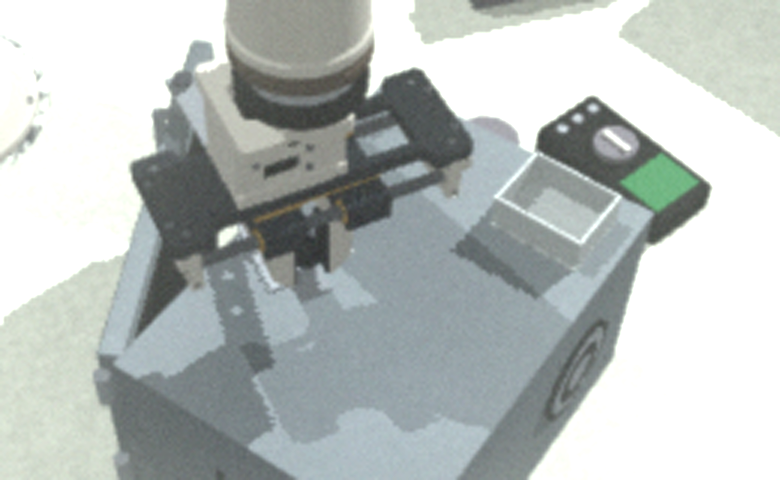

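The door stands open with the stay lifted and still held by the knob (at about (310,240) in the crop), and the tin and multimeter look undisturbed. Next I feel for the peg.

```bash
cat > s.py <<'E'
from rig import *; from h import *
import sys
z0,sg=np.load("z0.npy")
B=np.zeros(2)          # droop of the arm under load (command minus actual)
def hole():            # hole3 estimate (slot axes s,n in mm) and knob lift from the actual TCP
    p=get_tool_pos(); dz=p[2]-z0; th=max(dz,0)/.235; k=cab(p)
    P=isect(HG,.235,k,.235*np.cos(th)-.031*np.sin(th)); d=P+(k-P)/np.hypot(*(k-P))*.167*np.cos(th)-SL
    return np.array([d@U,d@N])*1e3,dz*1e3
def go(s,n,dz,v=.03):
    K,h,_=knob_for_hole(SL+(s*U+n*N)*1e-3,max(dz,0)*1e-3); movel([*(K+B),z0+dz*1e-3],ori(h+sg),velocity=v)
def F(): return np.mean([get_wrist_force() for _ in range(3)],0)
if __name__=="__main__":
    s0,n0=-5.,0.; K,_,_=knob_for_hole(SL+s0*1e-3*U,.032); B[:]=np.clip(K-get_tool_pos()[:2],-.002,.002); print("B",B)
    go(s0,n0,30); f0=F(); print("base",f0,hole()); cz=24.; go(s0,n0,cz); print(F(),hole())
    def settle(s,n,cz):
        for _ in range(8):
            go(s,n,cz); f=F()[2]-f0[2]; z=hole()[1]
            if z<10.5: return cz,f,z
            if f>5: cz+=.7
            elif f<2: cz-=1.
            else: break
        return cz,f,z
    while cz>8:
        cz-=1; go(s0,n0,cz); f=F()[2]-f0[2]
        if f>2.5: break
    print("contact",cz,f,hole(),get_time_s())
    done=hole()[1]<11
    for n in(0,1.2,-1.2):
        if done: break
        for s in np.r_[np.arange(-5.7,-11,-.8),np.arange(-9,10,.8)] if n==0 else np.arange(-11,10,.8):
            cz,f,z=settle(s,n,cz); H=hole()[0]
            print("%.1f %.1f cz %.1f z %.1f f %.1f H %s t %.1f"%(s,n,cz,z,f,H.round(1),get_time_s()))
            if f>9 or get_time_s()>45: done=True;break
            if z<10.5: done=True;break
    print("end",hole(),F(),get_time_s())
E
python3 s.py
```

```text
B [-0.00135123  0.00069891]
base [ 6.2278819  -4.04221971  0.34053091] (array([-4.75070767,  0.07869399]), np.float64(30.658020060705727))
[ 5.82847006 -2.36971523  0.09973214] (array([-4.65324258,  0.09075526]), np.float64(24.577217253640594))
contact 14.0 3.1344777644765025 (array([-4.30189213,  0.43625339]), np.float64(15.377712653362325)) 13.05
-5.7 0.0 cz 10.0 z 10.2 f 0.2 H [-6.5 -0. ] t 14.3
end (array([-6.51952145, -0.01777485]), np.float64(10.161852614259836)) [ 6.46556685 -1.91627349  0.58328685] 14.3
```

```bash
cat > d.py <<'E'
from s import *
B[:]=[-.00135,.0007]; s=-6.3
f0=.34; cz=10.
go(s,0,cz); print(F(),hole())
while cz>-1.2:
    cz-=1; go(s,0,cz); f=F(); H,z=hole()
    print("cz %.1f z %.1f f %s H %s"%(cz,z,f.round(1),H.round(1)))
    if f[2]-f0>6: break
print(get_time_s())
import cv2
for n in("top","scene"):
    im=read_camera(n)["image"][:,:,::-1]; c=im[140:320,200:420] if n=="top" else im[140:300,200:460]
    cv2.imwrite(f"pics/d_{n}.png",cv2.resize(c,None,fx=3,fy=3))
E
python3 d.py
```

```text
[ 6.74755062 -3.38928188  0.5970227 ] (array([-6.67974194, -0.03590306]), np.float64(10.269378959312709))
cz 9.0 z 9.3 f [ 7.6 -2.2 -0.1] H [-6.7 -0. ]
cz 8.0 z 8.2 f [ 6.5 -1.7 -0.7] H [-6.8 -0.1]
cz 7.0 z 7.3 f [ 6.1 -2.3 -0.6] H [-6.8 -0.1]
cz 6.0 z 6.3 f [ 5.9 -2.9 -0.5] H [-6.8 -0.1]
cz 5.0 z 5.2 f [ 6.1 -2.7  0.7] H [-6.8 -0.1]
cz 4.0 z 4.3 f [ 7.1 -0.8 -0.3] H [-6.7 -0.1]
cz 3.0 z 3.3 f [ 7.2 -2.2 -0.3] H [-6.8 -0.1]
cz 2.0 z 2.2 f [ 6.8 -1.2 -0.6] H [-6.8 -0.1]
cz 1.0 z 1.2 f [ 6.3 -1.8  0.1] H [-6.8 -0.1]
cz 0.0 z 0.3 f [ 5.7 -2.  -0. ] H [-6.8 -0.1]
cz -1.0 z -0.3 f [ 4.3 -2.4  2.8] H [-6.7 -0. ]
cz -2.0 z -1.0 f [ 5.  -1.8  5.2] H [-6.6  0. ]
17.55
```

```bash
cat > e.py <<'E'
from s import *
B[:]=[-.00135,.0007]
for s in(-5.8,-5.3,-4.8,-4.3,-3.8,-3.3):
    go(s,0,-.5); f=F(); H,z=hole(); fu=f[:2]@rot(Q[2])@U
    print(s,"f",f.round(1),"along bar %.1f"%fu,H.round(1),round(z,1))
    if fu<1: break
print(get_time_s())
E
python3 e.py
```

```text
-5.8 f [ 4.9 -1.   3.5] along bar 4.9 [-6.7 -0.1] -0.1
-5.3 f [ 4.  -0.7  4.3] along bar 4.0 [-6.6 -0.1] -0.2
-4.8 f [2.1 1.1 5.9] along bar 1.5 [-6.6 -0.2] -0.3
-4.3 f [2.4 2.5 6.7] along bar 1.3 [-6.6 -0.2] -0.3
-3.8 f [1.1 2.5 7.1] along bar 0.1 [-6.5 -0.2] -0.4
18.9
```

The peg now carries the door, because the force along the bar fell to zero while the hole stayed still. I'll let go.

```bash
cat > r.py <<'E'
from s import *; import cv2
gripper_to(.05); wait(.2); p=get_tool_pos(); print(p,get_gripper_width(),F())
movel([p[0],p[1],p[2]+.12],velocity=.08); 
p=get_tool_pos(); movel([p[0]-.0,p[1]+.25,p[2]+.05],velocity=.2); wait(.5); print(F(),get_time_s())
for n in("top","scene"):
    im=read_camera(n)["image"][:,:,::-1]; c=im[140:320,200:420] if n=="top" else im[140:300,200:460]
    cv2.imwrite(f"pics/r_{n}.png",cv2.convertScaleAbs(cv2.resize(c,None,fx=3,fy=3,interpolation=cv2.INTER_CUBIC),alpha=1.5))
E
python3 r.py
```

```text
[ 0.53798492 -0.01325577  0.22813086] 0.0499571051564157 [ 0.48277387 -0.17551552  0.95974855]
[-0.86550571 -1.69183801 -0.99086558] 23.3667
```

View pics/r_scene.png

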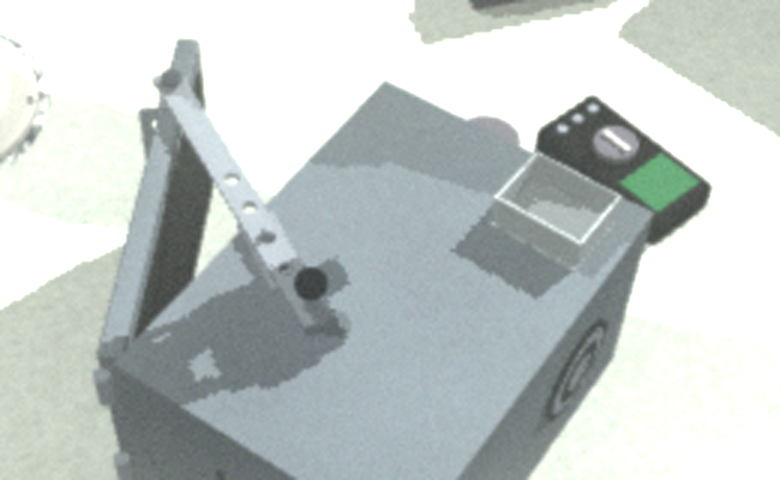

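View pics/r_top.png

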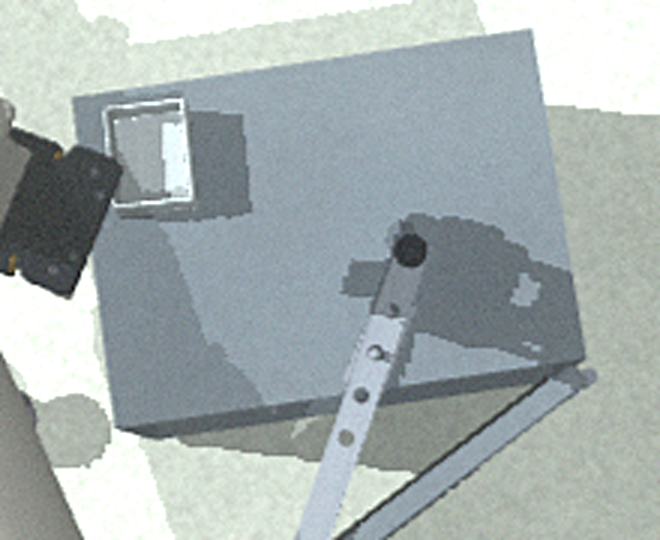

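The third hole, at (375,351) in the top crop, shows the bright peg standing in it. The stay is flat and the door is held open. The tin and multimeter have not moved, and the robot is clear of everything.

```bash
python3 -c "
from rig import *
print(hand_in())"
```

```text
the job is handed in; nothing more can be done
None
```

The third hole of the stay is down over the peg with the bar flat, and the stay alone is holding the door open at about 0.48 rad (calculated from the arm's position); I've let go and handed the job in, but it returned no verdict.

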